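# Refit the call light's bayonet lamp

## Robot

A 6-joint arm with a two-finger parallel gripper is mounted at the origin on a cart in front of the work surface, level with it; the furniture and walls round the work are solid. World frame = base frame: x ahead of the robot, y to its left, z up, the work surface at z = 0. Lengths are in m, angles in rad, forces in N, time in s.
With the tool pointing down it reaches from about 0.425 to 0.95 m from the base axis. Payload 3.5 kg.
Tool frame: the origin (TCP) lies on the centre line of the jaws, within the pads' length; the fingertips stand 17 mm ahead of it and the grasp point (between the pads) lies 2 mm behind it; z points along the fingers, y is the line along which they close (so a half turn about z gives the same grasp; the last joint's range is limited). The gripper opens to 85 mm and grips with 20 to 120 N. Pads are 22 mm wide; open, the fingers measure 114 mm over their backs; the gripper's body (76 mm by 85 mm) begins 54 mm behind the grasp point. The pads swing forward as they close: fully open they stand 13 mm farther back than shut.
Start: joints at [-0.15, 0.286, 1.577, -0, 1.279, -0.15], TCP at [0.675, 0, 0.211] pointing down, gripper open.
Joint ranges: [-2.77, 2.77], [-0.9, 2.22], [0.21, 2.48], [-1.53, 4.67], [0.24, 2.81], [-2.84, 2.84]. Speed limits (rad/s): [2.79, 2.79, 3.14, 3.14, 3.14, 3.14].

## Interface

Orientations are given as a unit quaternion [x, y, z, w].
In Python, from plant import ctrl gives the robot as it stands. The module is installed in compiled form; this text tells all that it offers.
- The arm moves only by the tool drive_tool, never from a script. Its argument "moves" is a list of rows, each a list of 3 entries, a list of its own where there are three numbers: the turn, a rotation vector about the tool's x, y, z in rad, then the shift along the tool's x, y, z in m, then the finger opening in m, from 0 to 0.0854. A call has 1 to 5 rows; each row shifts and turns the commanded pose from where the row before left it, along the tool's axes as they then stand; what a row does not reach is not made up. A row lasts 1/8 s, in which the tool goes at most 62.5 mm and 10.7 degrees, less where a joint would pass 70% of its speed; a pose out of reach is approached as far as the arm can. A call with a gripper value outside its range is refused whole. The fingers move at their own pace and stop on an object; "grip_force" is the grip in N (left out, the last holds). Time passes only in rows, so rows that do not move let the fingers close. It gives the time, the measured TCP pose, the force, the opening and the grip force at its end, in the units of the state.
- ctrl.get_state(): the state, without advancing time (a new reading comes with each control period).
- ctrl.read_camera(name): name is "scene" or "side" or "wrist"; returns a dict with "image" (400x640x3 uint8, red, green, blue), "fx", "fy", "cx", "cy" (pixels), "R" (3x3) and "t" (3): a world point X has camera coordinates R X + t. Camera axes: x right, y down, z forward; pixel columns grow to the right and rows downward; lengths in m; the calibration is good to about 2 mm. A picture is of the moment at which its call begins. There is no depth.
- ctrl.sign_off(): hands the job in; it is judged then, once.
The state is a dict: "time": time; "qpos": joint angles; "dq": joint speeds; "joint_efforts": joint torques, N m; "eef_pos": TCP position; "tcp_rot": TCP orientation; "contact_force": force on the tool from outside, world axes, zero at the start; "wrist_torque": the same for the moment, N m; "opening": opening from 0.0 (shut) to 1.0 (fully open); "finger_force": force on a finger pad.
Only numpy, scipy, OpenCV 4.12 (cv2) and the standard library are available. Lean on these libraries where they do the work, as an engineer would, in place of code of your own. Each camera call takes 0.05 s, during which the arm holds its last target. There are 200 camera calls.

## Task

Put the orange call lamp back on its sloping base: with its lugs lined up with the socket's entry slots push it fully home, then turn it clockwise to the stop so that it is locked, and let go. Leave the other things on the counter where they stand.

Things in the scene. Friction and masses are not known exactly. Their poses are not given: they have to be found in the camera images.
- lamp: the loose orange call lamp, 64 mm tall, about 80 g, standing upright on its plug on the counter. Origin: centre of the plug's underside; z up through the lens; x along the long side of the lens. White plug radius 17 mm, z 0 to 18; black flange radius 29 mm, z 18 to 28; lens above that. A half turn about z gives the same lamp
- lens (a point): centre of the lamp's orange oblong lens, on its axis 46 mm above its origin. Lens: 50 mm long in lamp x, 30 mm wide in y, z 28 to 64 mm, edges rounded by 6 mm. Grip it across the 30 mm (fingers closing along lamp y)
- lug (a point): tip of one of the plug's two steel lugs, at lamp (25, 0, 4) mm; the other is at (-25, 0, 4). Each is 8 mm wide in y, z 1 to 7 mm, and stands 8 mm out of the plug, under the ends of the lens's long side
- lamp_seat (a point): centre of the underside of the lamp's flange, 18 mm above the lamp's origin on its axis; it meets mouth when the lamp is fully home
- call_base: the call light's heavy dark wedge-shaped base, fixed to the counter, 130 mm deep (x), 110 mm wide (y); its top slopes 30 degrees, 20 mm high at the front (-x, towards the robot), 95 mm at the back. Origin: centre of its underside
- socket: the bayonet socket on the sloping face, fixed to the base: ring 68 mm across, 21 mm proud. Origin: centre of its mouth. z: its axis, outwards, leaning 30 degrees from vertical to the front; y: level; x: up the slope. Bore radius 20 mm, 21 mm deep. With lamp x along socket x (either way round) the plug goes straight in along -z until the flange rests on the ring; play 3 mm all round
- slot (a point): outer end of the socket's +x entry slot for a lug, at socket (27, 0, 0) mm; the other is at (-27, 0, 0). Slots 14 mm wide at the bore; a white dot on the sloping face marks each
- mouth (a point): centre of the ring's mouth (the origin of socket). Once home, the lamp turns clockwise only, as seen from outside (negative about socket z), its lugs passing under an 8 mm collar with 3 mm play, to a hard stop about 70 degrees on (yellow bars on the face). No spring or detent: it stays where it is left
- spice_jar: loose spice jar with red cap, 45 mm across, 106 tall; it may stand where the lamp could, and the other way round. Bystander; origin at the centre of its underside.
- kitchen_roll: white kitchen roll standing at the back, about 100 mm across, 228 tall. Bystander; origin at the centre of its underside.
- spray_bottle: blue spray bottle, 56x121x252 mm. Bystander; origin at the centre of its underside.
- mug: white mug behind the base, 82x114x91 mm. Bystander; origin at the centre of its underside.
- bell: service bell, 86 mm across, 65 tall. Bystander; origin at the centre of its underside.
- tape: roll of tape lying flat, 98 mm across, 25 tall. Bystander; origin at the centre of its underside.
- teaspoon: teaspoon lying flat, 139x30x10 mm. Bystander; origin at the centre of its underside.
Not all that is in view belongs to the job. Leave any purple look-alike of the lamp alone.

How it is judged:
By the outcome, as a careful person would: the job done as asked, in the order asked, and still so for the second after the job is handed in, with the robot touching nothing.
It also fails if it takes over 42 s, if anything falls off the work surface, if the arm or the gripper's body presses on something with over 40 N, if the wrist force passes 120 N, or if a joint passes its speed limit or range.

## Working session

There is one attempt and no reset: what is moved stays moved. The work goes in short steps, Python scripts to look and compute and a tool call to move; the robot and the scene stay as the last step left them, time stands still between calls to the robot, and variables do not carry over. Pictures are saved under pics/ and viewed, at most 10 in all, crops included, and the job is handed in when it is done.

Besides the shell and the picture viewer there is one more tool, called after "Request:" by a JSON object that holds its "method" and its "body", one argument or row to a line. drive_tool: Moves the arm, as the interface text tells. Its arguments: {"type":"object","properties":{"moves":{"type":"array","items":{"type":"array"}},"grip_force":{"type":"number"}},"required":["moves"]}

```bash
mkdir -p pics; cat > h.py <<'E'
import numpy as np, cv2, json
from scipy.spatial.transform import Rotation as Rn
from plant import ctrl
def shot(n,fn):
    c=ctrl.read_camera(n); cv2.imwrite('pics/'+fn+'.png',c['image'][:,:,::-1]); np.savez('pics/'+fn+'.npz',**c); return c
def load(fn): return dict(np.load('pics/'+fn+'.npz'))
def ray(c,u,v):
    R=np.array(c['R']);t=np.array(c['t']); d=R.T@np.array([(u-c['cx'])/c['fx'],(v-c['cy'])/c['fy'],1.]); return -R.T@t,d/np.linalg.norm(d)
def onz(c,u,v,z):
    o,d=ray(c,u,v); return o+d*(z-o[2])/d[2]
def cross(r1,r2):
    (o1,d1),(o2,d2)=r1,r2; A=np.stack([d1,-d2],1); s=np.linalg.lstsq(A,o2-o1,rcond=None)[0]
    a,b=o1+s[0]*d1,o2+s[1]*d2; return (a+b)/2,np.linalg.norm(a-b)
def proj(c,X):
    p=np.array(c['R'])@np.array(X)+np.array(c['t']); return p[0]/p[2]*c['fx']+c['cx'],p[1]/p[2]*c['fy']+c['cy']
def mask(c,lo,hi):
    h=cv2.cvtColor(np.ascontiguousarray(c['image']),cv2.COLOR_RGB2HSV); return cv2.inRange(h,np.array(lo),np.array(hi))
E
python3 - <<'E'
from h import *
a=shot('scene','s1');b=shot('side','d1');w=shot('wrist','w1')
np.set_printoptions(precision=3,suppress=True)
for c in(a,b,w): print(-np.array(c['R']).T@np.array(c['t']),c['R'][2],c['fx'])
print(ctrl.get_state())
E
```

```text
[-0.098 -0.61   0.874] [ 0.549  0.471 -0.691] 434.63228939377234
[ 0.365 -0.757  0.584] [ 0.197  0.779 -0.596] 389.47537494681706
[0.675 0.065 0.372] [-0.    -0.258 -0.966] 329.09779401479324
{'time': 0.15, 'qpos': array([-0.15 ,  0.287,  1.578, -0.   ,  1.279, -0.15 ]), 'dq': array([ 0.   , -0.002, -0.004, -0.002,  0.002,  0.001]), 'joint_efforts': array([  0.001, -40.66 , -29.314,  -0.   ,   0.004,  -0.   ]), 'eef_pos': array([0.674, 0.   , 0.21 ]), 'tcp_rot': array([ 0.707,  0.707, -0.001, -0.001]), 'contact_force': array([-0.103, -0.018,  0.387]), 'wrist_torque': array([ 0.05 , -0.045,  0.047]), 'finger_force': 0.0, 'opening': 0.9989115003146453}
```

View pics/s1.png

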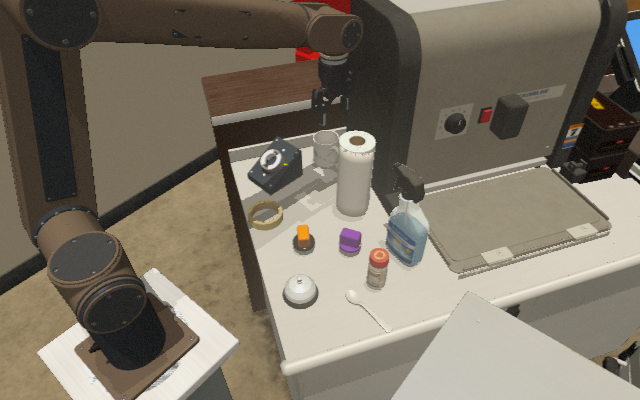

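View pics/d1.png

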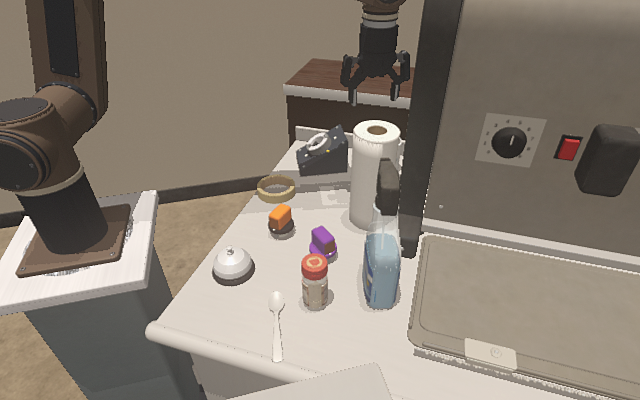

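The scene view shows the orange lamp at about (304,238), the dark base and ring at (272,160) and the purple decoy at (350,240). The side view shows the lamp at (280,217) and the ring at (322,143). Next I measure rough positions.

```bash
python3 - <<'E'
from h import *
np.set_printoptions(precision=3,suppress=True)
a,b,w=load('s1'),load('d1'),load('w1')
P=[]
for c in(a,b,w):
    m=mask(c,(8,150,120),(20,255,255)); n,l,s,ce=cv2.connectedComponentsWithStats(m)
    for i in range(1,n):
        if s[i,4]>40: print('orange',s[i],ce[i], onz(c,*ce[i],.05))
print('ring',cross(ray(a,271,160),ray(b,319,145)))
for n,u,v in[('kr',357,142),('mug',326,140),('bell',300,283),('tape',266,215),('purple',350,240),('jar',378,258),('spray',408,200)]: print(n,onz(a,u,v,{'kr':.228,'mug':.09,'bell':.06,'tape':.02,'purple':.05,'jar':.1,'spray':.2}[n]))
def crop(c,x,y,w,h,s): return cv2.resize(c['image'][y:y+h,x:x+w,::-1],None,fx=s,fy=s,interpolation=cv2.INTER_CUBIC)
A=crop(a,240,130,80,60,5);B=crop(b,285,115,80,60,5);W=cv2.resize(w['image'][:,:,::-1],(400,250))
L=np.hstack([crop(a,280,215,50,50,8),crop(b,255,195,50,50,8)])
cv2.imwrite('pics/c1.png',np.vstack([np.hstack([A,B]),np.hstack([W,cv2.resize(L,(400,250))])]))
E
```

```text
orange [298 225  12  17 167] [302.904 232.677] [ 0.442 -0.09   0.05 ]
orange [269 204  22  25 275] [280.713 213.665] [ 0.441 -0.092  0.05 ]
orange [  73  250   59   46 1282] [ 97.607 272.809] [ 0.435 -0.098  0.05 ]
ring (array([0.596, 0.176, 0.057]), np.float64(0.0035908735988303955))
kr [ 0.64  -0.104  0.228]
mug [0.747 0.084 0.09 ]
bell [ 0.316 -0.193  0.06 ]
tape [0.446 0.052 0.02 ]
purple [ 0.498 -0.198  0.05 ]
jar [ 0.459 -0.304  0.1  ]
spray [ 0.567 -0.302  0.2  ]
```

View pics/c1.png

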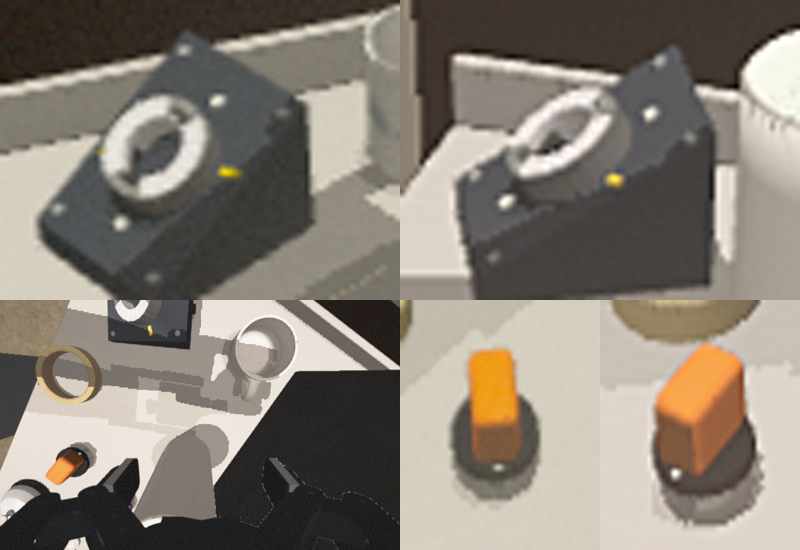

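The crops show the ring with white dots at the scene pixels (283.6,150) and (264,174.6), and at the side pixels (335,137.6) and (306,155). The flange also carries a white dot marking a lug. I move over the lamp for a closer wrist look.

Request:
{"method": "drive_tool", "body": {
  "moves": [
    [[0,0,0],[0,-0.06,0],0.085],
    [[0,0,0],[0,-0.06,0],0.085],
    [[0,0,0],[-0.032,-0.038,0.02],0.085],
    [[0,0,0],[-0.032,-0.038,0.02],0.085],
    [[0,0,0],[-0.031,-0.037,0.02],0.085]
  ]
}}

```text
time: 0.78
eef_pos: [0.4405, -0.0955, 0.1499]
tcp_rot: [0.707, 0.707, -0.0, 0.0]
contact_force: [0.3, -1.3, -0.2]
opening: 0.996
finger_force: 0.0
```

```bash
python3 - <<'E'
from h import *
np.set_printoptions(precision=4,suppress=True)
w=shot('wrist','w2')
s=ctrl.get_state();print(s['eef_pos'],s['tcp_rot'],s['qpos'])
m=mask(w,(8,150,90),(20,255,255)); n,l,st,ce=cv2.connectedComponentsWithStats(m)
i=1+np.argmax(st[1:,4]);print(st[i],ce[i],onz(w,*ce[i],.064))
cs,_=cv2.findContours((l==i).astype('uint8'),0,2);print(cv2.minAreaRect(cs[0]))
a,b=load('s1'),load('d1')
for u,v,U,V in[(283.6,150,335.2,137.6),(264,174.6,306.4,155.2),(304.5,248.4,274,229.8)]: print(cross(ray(a,u,v),ray(b,U,V)))
E
```

```text
[ 0.435  -0.0966  0.1458] [ 0.7075  0.7067 -0.0031 -0.0037] [-0.4448 -0.1656  2.1744 -0.0037  1.1419 -0.4421]
[ 286  166   59   64 2211] [315.0511 197.8394] [ 0.4368 -0.0927  0.064 ]
((315.18597412109375, 198.00897216796875), (39.29909896850586, 60.5036506652832), 43.36341857910156)
(array([0.6373, 0.16  , 0.0803]), np.float64(0.00023873899721218103))
(array([0.5568, 0.1697, 0.0313]), np.float64(0.0010808633916417627))
(array([ 0.4208, -0.1121,  0.0248]), np.float64(0.0007657826400062265))
```

View pics/w2.png

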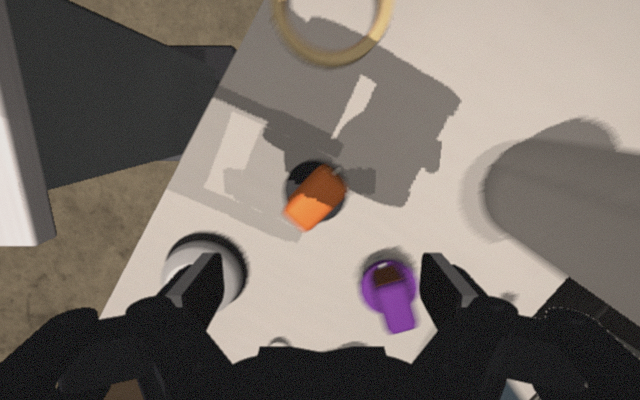

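The wrist view shows the lens at (315,198), with its long side running from lower left to upper right and so at a yaw of about 48°. The purple decoy is at (390,290). I turn the tool 42° to line up, then measure once more.

Request:
{"method": "drive_tool", "body": {
  "moves": [
    [[0,0,0.18],[0,0,0],0.085],
    [[0,0,0.18],[0,0,0],0.085],
    [[0,0,0.18],[0,0,0],0.085],
    [[0,0,0.18],[0,0,0],0.085],
    [[0,0,0],[0,0,0],0.085]
  ]
}}

```text
time: 1.45
eef_pos: [0.4418, -0.0949, 0.1504]
tcp_rot: [0.91, 0.414, -0.0, -0.0]
contact_force: [-0.1, 0.2, 0.4]
opening: 0.996
finger_force: 0.0
```

```bash
python3 - <<'E'
from h import *
np.set_printoptions(precision=4,suppress=True)
w=shot('wrist','w3')
s=ctrl.get_state();print(s['eef_pos'],s['tcp_rot'],s['qpos'])
R=Rn.from_quat(s['tcp_rot']);print(R.as_matrix())
for V in(90,40):
    m=mask(w,(4,150,V),(22,255,255)); m=cv2.morphologyEx(m,cv2.MORPH_OPEN,np.ones((3,3)));n,l,st,ce=cv2.connectedComponentsWithStats(m)
    i=1+np.argmax(st[1:,4]);X=onz(w,*ce[i],.064);print(st[i],ce[i],X,R.inv().apply(X-s['eef_pos']))
    cs,_=cv2.findContours((l==i).astype('uint8'),0,2);r=cv2.minAreaRect(cs[0]);print(r)
    print(np.array([onz(w,*p,.064) for p in cv2.boxPoints(r)]))
cv2.imwrite('pics/c3.png',cv2.resize(w['image'][120:280,220:420,::-1],None,fx=3,fy=3,interpolation=cv2.INTER_CUBIC))
E
```

```text
[ 0.4418 -0.0949  0.1504] [ 0.9102  0.4141 -0.0001 -0.0001] [-0.4367 -0.1618  2.162   0.      1.1418  0.2802]
[[ 0.6571  0.7538 -0.0003]
 [ 0.7538 -0.6571  0.0002]
 [-0.0001 -0.0003 -1.    ]]
[ 299  172   38   61 2135] [317.2309 201.8005] [ 0.4405 -0.0932  0.064 ] [ 0.0004 -0.002   0.0864]
((317.2790222167969, 201.8032989501953), (36.509986877441406, 60.614070892333984), 2.38594388961792)
[[ 0.4127 -0.1013  0.064 ]
 [ 0.447  -0.0663  0.064 ]
 [ 0.4672 -0.0855  0.064 ]
 [ 0.4339 -0.1215  0.064 ]]
[ 299  169   38   64 2152] [317.23   201.5929] [ 0.4407 -0.0931  0.064 ] [ 0.0006 -0.002   0.0864]
((317.5, 200.5), (63.0, 37.0), 90.0)
[[ 0.4471 -0.0647  0.064 ]
 [ 0.4684 -0.0832  0.064 ]
 [ 0.4354 -0.1219  0.064 ]
 [ 0.413  -0.1024  0.064 ]]
```

View pics/c3.png

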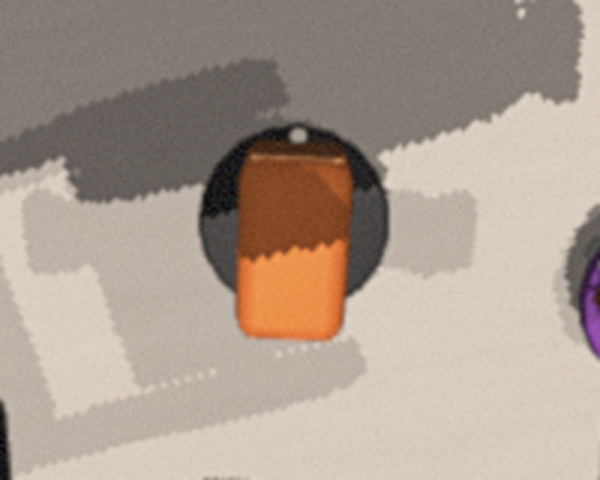

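```bash
python3 - <<'E'
from h import *
np.set_printoptions(precision=4,suppress=True)
w=load('w3');p=np.array([.4418,-.0949,.1504]);R=Rn.from_quat([ 0.9102,0.4141,0,0])
f=lambda u,v,z:R.inv().apply(onz(w,u,v,z)-p)[:2]
k=lambda x,y:(220+x/3,120+y/3)
print('flange L/R',f(*k(198,220),.028),f(*k(388,220),.028),'far edge',f(*k(294,124),.028))
print('lens top far',f(*k(298,155),.062),'near',f(*k(290,341),.060),'L/R',f(*k(240,250),.060),f(*k(350,250),.060))
E
```

```text
flange L/R [-0.0011 -0.0303] [-0.0011  0.026 ] far edge [ 0.0273 -0.0017]
lens top far [ 0.0239 -0.0004] near [-0.0274 -0.0027] L/R [-0.0018 -0.0158] [-0.0018  0.0133]
```

Request:
{"method": "drive_tool", "body": {
  "moves": [
    [[0,0,0.045],[-0.002,-0.002,0.035],0.085],
    [[0,0,0],[0,0,0.035],0.085],
    [[0,0,0],[0,0,0.028],0.085],
    [[0,0,0],[0,0,0],0.07]
  ]
}}

```text
time: 2.0
eef_pos: [0.4371, -0.0942, 0.0504]
tcp_rot: [0.92, 0.393, -0.002, -0.002]
contact_force: [0.3, 0.2, -0.3]
opening: 0.825
finger_force: 0.0
```

Request:
{"method": "drive_tool", "body": {
  "moves": [
    [[0,0,0],[0,0,0],0.02],
    [[0,0,0],[0,0,0],0.02],
    [[0,0,0],[0,0,0],0.02],
    [[0,0,0],[0,0,0],0.02],
    [[0,0,0],[0,0,0],0.02]
  ],
  "grip_force": 50
}}

```text
time: 2.62
eef_pos: [0.4393, -0.0952, 0.0528]
tcp_rot: [0.92, 0.392, 0.0, 0.0]
contact_force: [-0.5, 0.5, -1.0]
opening: 0.231
finger_force: 0.0
```

```bash
python3 - <<'E'
from h import *
s=ctrl.get_state();print(s)
w=shot('wrist','w4');a=shot('side','d4');b=shot('scene','s4')
cv2.imwrite('pics/c4.png',np.hstack([w['image'][100:400,120:520,::-1],np.vstack([cv2.resize(c['image'][y:y+50,x:x+120,::-1],(400,150),interpolation=cv2.INTER_CUBIC) for c,x,y in((a,220,185),(b,245,205))])]))
E
```

```text
{'time': 2.625, 'qpos': array([-4.39814530e-01, -1.67787717e-02,  2.23200832e+00,  1.96536329e-05,
        9.25976810e-01,  3.25093037e-01]), 'dq': array([ 8.55576630e-05,  2.82734853e-03,  1.53235503e-03,  1.91321586e-03,
       -6.49999669e-04,  2.29686139e-04]), 'joint_efforts': array([ 1.47052677e-03, -2.34556460e+01, -2.41090769e+01, -3.00970657e-05,
       -1.63352226e-03, -4.75882607e-04]), 'eef_pos': array([ 0.4392562 , -0.09517648,  0.05284243]), 'tcp_rot': array([9.19912706e-01, 3.92123164e-01, 1.34383762e-04, 1.38953103e-04]), 'contact_force': array([-0.51294282,  0.47878041, -0.99975319]), 'wrist_torque': array([0.00972677, 0.02148642, 0.02591488]), 'finger_force': 0.0, 'opening': 0.2305269419778124}
```

View pics/c4.png

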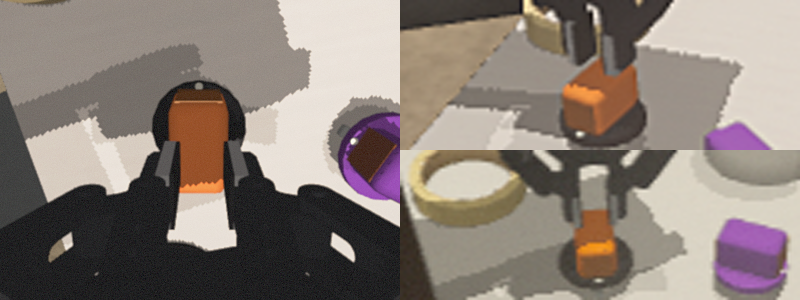

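The wrist crop shows the lens under the jaws. The pad tips sit near full-image pixels (295,245) and (350,245) and seem to overlap the lens edges, yet no force reads. I project the expected tip positions to see their height.

```bash
python3 - <<'E'
from h import *
s=ctrl.get_state();R=Rn.from_quat(s['tcp_rot']);p=s['eef_pos']
for n in('w4','d4','s4'):
    w=load(n)
    for z in(-.01,.0,.017):
        print(n,z,[tuple(np.round(proj(w,p+R.apply([0,y,z])),0)) for y in(-.01,.01,-.015,.015)])
    print('lens centre top',proj(w,[p[0],p[1],.064]), 'base', proj(w,[p[0],p[1],0.0]))
E
```

```text
w4 -0.01 [(np.float64(299.0), np.float64(251.0)), (np.float64(339.0), np.float64(251.0)), (np.float64(289.0), np.float64(251.0)), (np.float64(349.0), np.float64(251.0))]
w4 0.0 [(np.float64(300.0), np.float64(244.0)), (np.float64(338.0), np.float64(244.0)), (np.float64(291.0), np.float64(244.0)), (np.float64(347.0), np.float64(244.0))]
w4 0.017 [(np.float64(302.0), np.float64(233.0)), (np.float64(336.0), np.float64(233.0)), (np.float64(293.0), np.float64(233.0)), (np.float64(345.0), np.float64(233.0))]
lens centre top (np.float64(318.6977175135423), np.float64(252.40632870853625)) base (np.float64(319.36596291659777), np.float64(214.9443210002134))
d4 -0.01 [(np.float64(276.0), np.float64(209.0)), (np.float64(284.0), np.float64(212.0)), (np.float64(274.0), np.float64(208.0)), (np.float64(286.0), np.float64(212.0))]
d4 0.0 [(np.float64(276.0), np.float64(212.0)), (np.float64(284.0), np.float64(215.0)), (np.float64(274.0), np.float64(212.0)), (np.float64(286.0), np.float64(216.0))]
d4 0.017 [(np.float64(277.0), np.float64(218.0)), (np.float64(284.0), np.float64(221.0)), (np.float64(275
[... 168 characters left out ...]
6644137539), np.float64(232.03371516214642))
s4 -0.01 [(np.float64(300.0), np.float64(231.0)), (np.float64(308.0), np.float64(231.0)), (np.float64(298.0), np.float64(231.0)), (np.float64(310.0), np.float64(230.0))]
s4 0.0 [(np.float64(300.0), np.float64(234.0)), (np.float64(308.0), np.float64(233.0)), (np.float64(298.0), np.float64(234.0)), (np.float64(310.0), np.float64(233.0))]
s4 0.017 [(np.float64(300.0), np.float64(238.0)), (np.float64(308.0), np.float64(238.0)), (np.float64(298.0), np.float64(239.0)), (np.float64(310.0), np.float64(238.0))]
lens centre top (np.float64(303.6710797768349), np.float64(230.56876938568075)) base (np.float64(304.6002846360127), np.float64(247.0722788765733))
```

Request:
{"method": "drive_tool", "body": {
  "moves": [
    [[0,0,0],[0,0,0],0.02],
    [[0,0,0],[0,0,0],0.02]
  ],
  "grip_force": 50
}}

```text
time: 3.02
eef_pos: [0.4391, -0.0952, 0.0526]
tcp_rot: [0.92, 0.392, -0.0, -0.0]
contact_force: [0.5, -0.0, 0.8]
opening: 0.238
finger_force: 0.0
```

```bash
python3 - <<'E'
from h import *
b=shot('scene','s5');a=shot('side','d5')
cr=lambda c,x,y:cv2.resize(c['image'][y:y+75,x:x+50,::-1],(400,600),interpolation=cv2.INTER_CUBIC)
cv2.imwrite('pics/c5.png',np.hstack([cr(b,280,185),cr(a,257,165)]))
E
```

```text
(no output)
```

View pics/c5.png

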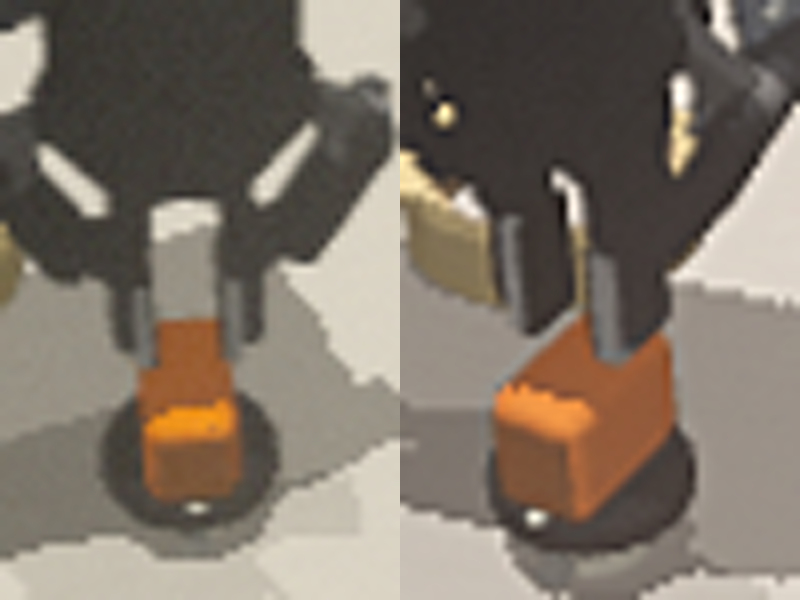

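The enlarged crops show the fingertips ending at or above the lens top, not beside it. In the scene crop they are at (135,362) and (240,360), and in the side crop at (525,335) and (620,360). I triangulate them to get the true tip height.

```bash
python3 - <<'E'
from h import *
np.set_printoptions(precision=4,suppress=True)
b,a=load('s5'),load('d5');s=ctrl.get_state();R=Rn.from_quat(s['tcp_rot']);p=s['eef_pos']
for A,B in(((135,362),(525,335)),((240,360),(620,360))):
    X,e=cross(ray(b,280+A[0]/8,185+A[1]/8),ray(a,257+(B[0]-400)/8,165+B[1]/8));print(X,e,R.inv().apply(X-p))
k=s['tcp_rot'],s['eef_pos'],s['opening'],s['finger_force'];print(k)
for u,v,U,V in[(195,508,535,518)]: print('dot',cross(ray(b,280+u/8,185+v/8),ray(a,257+(U-400)/8,165+V/8)))
# lens near-top corners
print('top corner R',cross(ray(b,280+240/8,185+432/8),ray(a,257+(580-400)/8,165+430/8)))
E
```

```text
[ 0.4262 -0.0839  0.067 ] 0.0017467847367385334 [-0.0008 -0.0171 -0.0144]
[ 0.447  -0.1097  0.0714] 0.0025245041785134825 [-0.0051  0.0158 -0.0188]
(array([ 0.9199,  0.3921, -0.    , -0.    ]), array([ 0.4391, -0.0951,  0.0526]), 0.23385087797008253, 0.0)
dot (array([ 0.4205, -0.112 ,  0.0247]), np.float64(0.0009921664679859296))
top corner R (array([ 0.4332, -0.1212,  0.0587]), np.float64(0.0037779750740415683))
```

The real tips end about 16 mm behind the reported TCP, not 17 mm ahead of it as stated, so the jaws closed on air above the lens. I reopen, go 34 mm lower and grip again.

Request:
{"method": "drive_tool", "body": {
  "moves": [
    [[0,0,0],[0,0,0],0.065],
    [[0,0,0],[0,0,0],0.065],
    [[0,0,0],[0,0,0],0.065],
    [[0,0,0],[0,0,0.017],0.065],
    [[0,0,0],[0,0,0.017],0.065]
  ]
}}

```text
time: 3.75
eef_pos: [0.4395, -0.0953, 0.0185]
tcp_rot: [0.92, 0.392, 0.0, 0.0]
contact_force: [0.1, 0.7, -1.1]
opening: 0.762
finger_force: 0.0
```

Request:
{"method": "drive_tool", "body": {
  "moves": [
    [[0,0,0],[0,0,0],0.015],
    [[0,0,0],[0,0,0],0.015],
    [[0,0,0],[0,0,0],0.015],
    [[0,0,0],[0,0,0],0.015],
    [[0,0,0],[0,0,0],0.015]
  ],
  "grip_force": 50
}}

```text
time: 4.38
eef_pos: [0.4396, -0.0953, 0.0191]
tcp_rot: [0.92, 0.392, 0.0, 0.0]
contact_force: [-0.8, -0.5, 0.5]
opening: 0.337
finger_force: 53.8
```

Gripped: the opening is 28.8 mm and the pad force 54 N. Next I lift and plan the transfer to a lookout pose beside the socket.

```bash
cat > plan.py <<'E'
from h import *
from scipy.spatial.transform import Slerp
LZ=.0191  # lamp origin along tool z
def sock(yaw):
    c,s_=np.cos(yaw),np.sin(yaw); n=np.array([-.5*c,-.5*s_,.8660254]); y=np.array([-s_,c,0]); return np.stack([np.cross(y,n),y,n],1)
def target(mouth,yaw,h,up=0,side=0,spin=0):
    S=sock(yaw); R=S@np.array([[-1,0,0],[0,1,0],[0,0,-1.]]); R=Rn.from_matrix(R)*Rn.from_euler('z',spin)
    return mouth+S@np.array([up,side,h+LZ]),R
def rows(p0,R0,p1,R1,n,long=None):
    d=(R0.inv()*R1).as_rotvec()
    if long: d=d*(1-2*np.pi/np.linalg.norm(d))
    P=[p0+(p1-p0)*i/n for i in range(n+1)];Q=[R0*Rn.from_rotvec(d*i/n) for i in range(n+1)]
    print('angle/row',np.linalg.norm(d)/n)
    for i in range(n): print((Q[i].inv()*Q[i+1]).as_rotvec().round(3).tolist(),Q[i].inv().apply(P[i+1]-P[i]).round(4).tolist())
E
python3 - <<'E'
from plan import *
s=ctrl.get_state();R0=Rn.from_quat(s['tcp_rot']);p0=s['eef_pos']+[0,0,.12]
p1,R1=target(np.array([.5866,.166,.074]),np.radians(-6.9),.07,up=.06)
print(p0,p1,R1.as_matrix().round(3));
rows(p0,R0,p1,R1,13)
E
```

```text
[ 0.43957924 -0.09533681  0.13914671] [0.59395784 0.1651096  0.18116286] [[-0.86   0.12   0.496]
 [ 0.104  0.993 -0.06 ]
 [-0.5    0.    -0.866]]
angle/row 0.17299475254190344
[-0.044, -0.022, -0.166] [0.0227, -0.0053, -0.0032]
[-0.044, -0.022, -0.166] [0.0232, -0.0013, -0.0039]
[-0.044, -0.022, -0.166] [0.0229, 0.0027, -0.0044]
[-0.044, -0.022, -0.166] [0.0221, 0.0066, -0.0047]
[-0.044, -0.022, -0.166] [0.0206, 0.0104, -0.0048]
[-0.044, -0.022, -0.166] [0.0184, 0.0138, -0.0046]
[-0.044, -0.022, -0.166] [0.0158, 0.0169, -0.0043]
[-0.044, -0.022, -0.166] [0.0127, 0.0194, -0.0039]
[-0.044, -0.022, -0.166] [0.0092, 0.0214, -0.0032]
[-0.044, -0.022, -0.166] [0.0055, 0.0227, -0.0024]
[-0.044, -0.022, -0.166] [0.0016, 0.0234, -0.0014]
[-0.044, -0.022, -0.166] [-0.0023, 0.0234, -0.0004]
[-0.044, -0.022, -0.166] [-0.0061, 0.0227, 0.0007]
```

Request:
{"method": "drive_tool", "body": {
  "moves": [
    [[0,0,0],[0,0,-0.03],0.015],
    [[0,0,0],[0,0,-0.045],0.015],
    [[0,0,0],[0,0,-0.045],0.015],
    [[0,0,0],[0,0,0],0.015]
  ]
}}

```text
time: 4.88
eef_pos: [0.442, -0.0964, 0.143]
tcp_rot: [0.92, 0.392, 0.003, 0.004]
contact_force: [0.4, 0.3, -1.7]
opening: 0.339
finger_force: 53.7
```

Request:
{"method": "drive_tool", "body": {
  "moves": [
    [[-0.044,-0.022,-0.166],[0.023,-0.005,-0.003],0.015],
    [[-0.044,-0.022,-0.166],[0.023,-0.001,-0.004],0.015],
    [[-0.044,-0.022,-0.166],[0.023,0.003,-0.004],0.015],
    [[-0.044,-0.022,-0.166],[0.022,0.007,-0.005],0.015],
    [[-0.044,-0.022,-0.166],[0.021,0.01,-0.005],0.015]
  ]
}}

```text
time: 5.5
eef_pos: [0.4987, 0.0059, 0.1531]
tcp_rot: [0.675, 0.728, -0.008, 0.118]
contact_force: [-0.1, -0.7, -0.8]
opening: 0.343
finger_force: 53.6
```

Request:
{"method": "drive_tool", "body": {
  "moves": [
    [[-0.044,-0.022,-0.166],[0.018,0.014,-0.005],0.015],
    [[-0.044,-0.022,-0.166],[0.016,0.017,-0.004],0.015],
    [[-0.044,-0.022,-0.166],[0.013,0.019,-0.004],0.015],
    [[-0.044,-0.022,-0.166],[0.009,0.021,-0.003],0.015],
    [[-0.044,-0.022,-0.166],[0.005,0.023,-0.002],0.015]
  ]
}}

```text
time: 6.12
eef_pos: [0.558, 0.1053, 0.1685]
tcp_rot: [0.307, 0.927, -0.014, 0.215]
contact_force: [0.4, -0.6, -1.3]
opening: 0.342
finger_force: 53.7
```

Request:
{"method": "drive_tool", "body": {
  "moves": [
    [[-0.044,-0.022,-0.166],[0.002,0.023,-0.001],0.015],
    [[-0.044,-0.022,-0.166],[-0.002,0.023,0],0.015],
    [[-0.044,-0.022,-0.166],[-0.006,0.023,0],0.015],
    [[0,0,0],[0,0,0],0.015],
    [[0,0,0],[0,0,0],0.015]
  ]
}}

```text
time: 6.75
eef_pos: [0.5927, 0.1641, 0.1783]
tcp_rot: [0.058, 0.965, -0.016, 0.254]
contact_force: [0.1, 0.2, -1.5]
opening: 0.342
finger_force: 53.7
```

```bash
python3 - <<'E'
from plan import *
np.set_printoptions(precision=4,suppress=True)
w=shot('wrist','w6');a=shot('side','d6');s=ctrl.get_state();print(s['eef_pos'],s['qpos'],s['finger_force']);print(Rn.from_quat(s['tcp_rot']).as_matrix())
p1,R1=target(np.array([.5866,.166,.074]),np.radians(-6.9),.07,up=.06)
R=Rn.from_quat(s['tcp_rot']);print((R.inv()*R1).as_rotvec(),R.inv().apply(p1-s['eef_pos']))
cv2.imwrite('pics/c6.png',np.hstack([w['image'][:,100:540,::-1],cv2.resize(a['image'][60:180,270:370,::-1],(333,400),interpolation=cv2.INTER_CUBIC)]))
E
```

```text
[0.593 0.164 0.179] [ 0.1676 -0.0487  2.0725 -0.2409  0.6328 -1.1237] 53.666401505470276
[[-0.8631  0.12    0.4906]
 [ 0.1039  0.9928 -0.0601]
 [-0.4943 -0.0009 -0.8693]]
[-0.0008 -0.0066  0.0005] [-0.0018  0.0012 -0.0015]
```

View pics/c6.png

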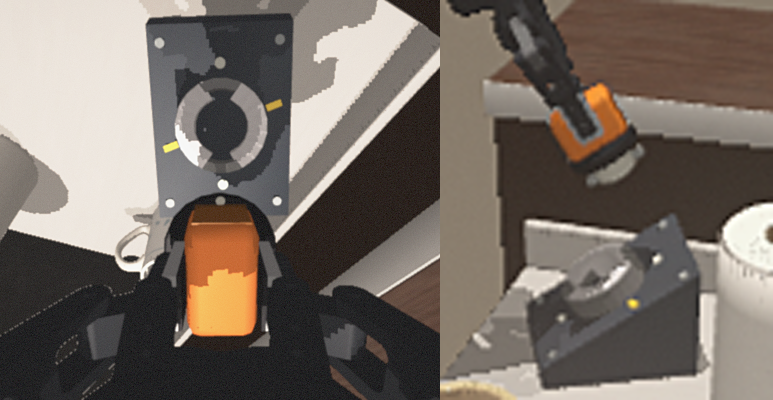

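The wrist crop shows the socket with white dots at full-image pixels (320,62) and (323,185), yellow bars at (374,104) and (270,148), and the held lamp with its flange dot at (320,201). I refine these by centroids and cast rays.

```bash
python3 - <<'E'
from plan import *
np.set_printoptions(precision=4,suppress=True)
w=load('w6');s=ctrl.get_state();R=Rn.from_quat(s['tcp_rot']);p=s['eef_pos']
g=cv2.cvtColor(np.ascontiguousarray(w['image']),cv2.COLOR_RGB2GRAY).astype(float)
def dot(u,v,r=8):
    q=g[v-r:v+r+1,u-r:u+r+1]; m=q-np.percentile(q,60); m[m<.5*m.max()]=0; y,x=np.mgrid[-r:r+1,-r:r+1]; return u+(m*x).sum()/m.sum(),v+(m*y).sum()/m.sum()
F,B,L=dot(320,62),dot(323,185),dot(320,201,6);print(F,B,L)
XF,XB=onz(w,*F,.0338),onz(w,*B,.0812);d=XB-XF
print('dots',XF,XB,'sep',np.linalg.norm(d),'yaw',np.degrees(np.arctan2(d[1],d[0])),'mid',(XF+XB)/2)
yaw=np.arctan2(d[1],d[0]);S=sock(yaw);M=(XF+XB)/2+.021*S[:,2];print('mouth',M)
def onplane(uv,P,n):
    o,r=ray(w,*uv); return o+r*((P-o)@n)/(r@n)
# yellow bars on the face, in socket coords
m=mask(w,(20,110,90),(35,255,255));n,l,st,ce=cv2.connectedComponentsWithStats(m)
for i in range(1,n):
    if st[i,4]>25: print('yellow',ce[i],st[i,4],S.T@(onplane(ce[i],(XF+XB)/2,S[:,2])-M))
# ring outer outline (crop by eye) at mouth plane
for n_,uv in dict(left=(275,124),right=(367,124),top=(321,77),bot=(321,173)).items(): print(n_,S.T@(onplane(uv,M,S[:,2])-M))
# lamp dot in tool frame: plane tool z = LZ-.028
n=R.apply([0,0,1]);print('lamp dot tool',R.inv().apply(onplane(L,p+R.apply([0,0,LZ-.028]),n)-p))
mo=mask(w,(4,130,60),(22,255,255));n,l,st,ce=cv2.connectedComponentsWithStats(mo);i=1+np.argmax(st[1:,4]);print('lens',st[i],ce[i])
x,y,W_,H_=st[i,:4]
for q in((x,270),(x+W_,270)): print(R.inv().apply(onplane(q,p+R.apply([0,0,LZ-.060]),R.apply([0,0,1]))-p))
for yy,zz in((y+H_,.060),):print(R.inv().apply(onplane((321,yy),p+R.apply([0,0,LZ-zz]),R.apply([0,0,1]))-p))
E
```

```text
(np.float64(319.56190092269105), np.float64(62.33257188927708)) (np.float64(322.4639809486009), np.float64(184.31395118078984)) (np.float64(320.00085536547437), np.float64(200.27356143079317))
dots [0.5555 0.1667 0.0338] [0.6368 0.1592 0.0812] sep 0.09441515154781889 yaw -5.278336317975691 mid [0.5961 0.1629 0.0575]
mouth [0.5857 0.1639 0.0757]
yellow [373.424 104.88 ] 125 [-0.0152  0.0413 -0.021 ]
yellow [270.5048 146.2476] 105 [ 0.0149 -0.0414 -0.021 ]
yellow [301.6829 291.2439] 41 [ 0.1458 -0.0212 -0.021 ]
left [-0.0028 -0.0335  0.    ]
right [-0.0012  0.034   0.    ]
top [-0.0343  0.0011  0.    ]
bot [ 0.0343 -0.0006 -0.    ]
lamp dot tool [ 0.0261 -0.0011 -0.0089]
lens [ 284  205   76  132 9101] [321.1813 270.882 ]
[ 0.0054 -0.0156 -0.0409]
[ 0.0053  0.015  -0.0409]
[-0.026  -0.0007 -0.0409]
```

The measurements agree: dot separation 94.4 mm, ring radius 34 mm, and bars at ±70°. The mouth is at (0.5857, 0.1639, 0.0757) with yaw -5.3°. Next I plan the approach to the socket axis.

```bash
cat >> plan.py <<'E'
MO=np.array([.5857,.1639,.0757]);YAW=np.radians(-5.3)
def err():
    s=ctrl.get_state();S=sock(YAW);R=Rn.from_quat(s['tcp_rot']);o=s['eef_pos']+R.apply([.0005,-.0006,LZ])
    R1=target(MO,YAW,0)[1]
    print('lamp in socket mm',(S.T@(o-MO)*1e3).round(1),'rotvec to aligned deg',np.degrees((R.inv()*R1).as_rotvec()).round(1),'F(socket)',(S.T@s['contact_force']).round(1),'Tq',(S.T@s['wrist_torque']).round(2),'grip',round(s['finger_force']),round(s['opening'],3),'t',s['time'],'q',s['qpos'].round(2))
    return s,R
E
python3 - <<'E'
from plan import *
s,R=err();p1,R1=target(MO,YAW,.04);p1=p1-R1.apply([.0005,-.0006,0])
rows(s['eef_pos'],R,p1,R1,3)
E
```

```text
lamp in socket mm [57.3 -0.1 66.7] rotvec to aligned deg [-0.8 -0.4 -1.4] F(socket) [-1.3  0.5 -2. ] Tq [ 0.02  0.34 -0.02] grip 54 0.338 t 6.85 q [ 0.17 -0.05  2.07 -0.24  0.63 -1.12]
angle/row 0.00954032270466532
[-0.005, -0.002, -0.008] [0.0191, -0.0004, 0.009]
[-0.005, -0.002, -0.008] [0.0191, -0.0003, 0.009]
[-0.005, -0.002, -0.008] [0.0191, -0.0002, 0.0089]
```

Request:
{"method": "drive_tool", "body": {
  "moves": [
    [[-0.005,-0.002,-0.008],[0.019,-0.0004,0.009],0.015],
    [[-0.005,-0.002,-0.008],[0.019,-0.0003,0.009],0.015],
    [[-0.005,-0.002,-0.008],[0.019,0,0.009],0.015],
    [[0,0,0],[0,0,0],0.015],
    [[0,0,0],[0,0,0],0.015]
  ]
}}

```text
time: 7.48
eef_pos: [0.5587, 0.1677, 0.1292]
tcp_rot: [0.044, 0.965, -0.011, 0.26]
contact_force: [0.1, -0.1, -0.3]
opening: 0.339
finger_force: 53.7
```

```bash
python3 -c "
from plan import *
err()"
```

```text
lamp in socket mm [ 2.7  0.7 40.9] rotvec to aligned deg [0.1 0.2 0.1] F(socket) [ 0.  -0.1 -0.3] Tq [ 0.03  0.28 -0.03] grip 54 0.339 t 7.475 q [ 0.18 -0.06  2.19 -0.27  0.52 -1.1 ]
```

Request:
{"method": "drive_tool", "body": {
  "moves": [
    [[0,0,0],[0.0025,-0.0007,0.015],0.015],
    [[0,0,0],[0,0,0.015],0.015],
    [[0,0,0],[0,0,0],0.015],
    [[0,0,0],[0,0,0],0.015]
  ]
}}

```text
time: 7.98
eef_pos: [0.5706, 0.1659, 0.1004]
tcp_rot: [0.044, 0.965, -0.012, 0.259]
contact_force: [0.6, -0.3, -1.2]
opening: 0.339
finger_force: 53.6
```

```bash
python3 - <<'E'
from plan import *
err();a=shot('side','d7');b=shot('scene','s7')
cr=lambda c,x,y:cv2.resize(c['image'][y:y+75,x:x+65,::-1],(390,450),interpolation=cv2.INTER_CUBIC)
cv2.imwrite('pics/c7.png',np.hstack([cr(b,245,115),cr(a,290,100)]))
E
```

```text
lamp in socket mm [-1.3 -0.  10. ] rotvec to aligned deg [0.1 0.  0.1] F(socket) [-0.  -0.3 -1.3] Tq [0.01 0.29 0.02] grip 54 0.339 t 7.975 q [ 0.17  0.01  2.18 -0.3   0.46 -1.08]
```

View pics/c7.png

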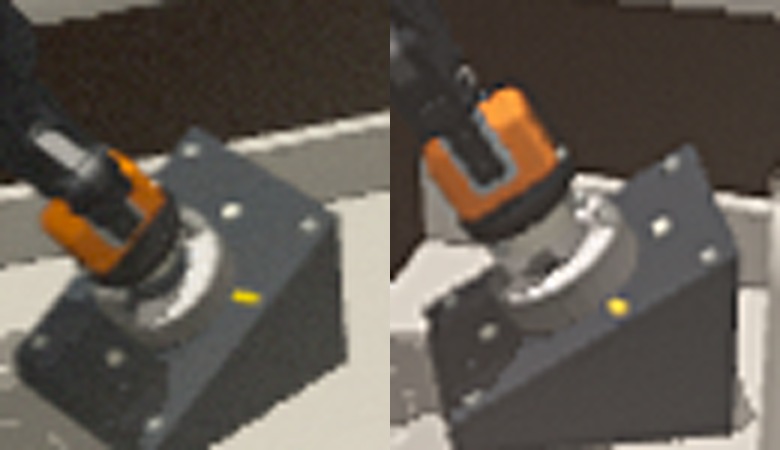

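Both crops show the plug above the ring mouth, in line with it and clear of the rim. I correct 1 mm and push in steps.

Request:
{"method": "drive_tool", "body": {
  "moves": [
    [[0,0,0],[-0.001,0,0.005],0.015],
    [[0,0,0],[0,0,0.005],0.015],
    [[0,0,0],[0,0,0.004],0.015],
    [[0,0,0],[0,0,0],0.015]
  ]
}}

```text
time: 8.57
eef_pos: [0.5782, 0.1651, 0.0886]
tcp_rot: [0.044, 0.965, -0.012, 0.259]
contact_force: [1.0, -0.2, -1.6]
opening: 0.342
finger_force: 53.7
```

```bash
python3 -c "
from plan import *
err()"
```

```text
lamp in socket mm [-0.6 -0.1 -4.1] rotvec to aligned deg [0.1 0.  0.1] F(socket) [ 0.1 -0.1 -1.8] Tq [0.01 0.34 0.02] grip 54 0.342 t 8.575 q [ 0.17  0.05  2.17 -0.31  0.44 -1.07]
```

In by 4 mm with no resistance, so I keep pushing.

Request:
{"method": "drive_tool", "body": {
  "moves": [
    [[0,0,0],[-0.0005,0,0.004],0.015],
    [[0,0,0],[0,0,0.004],0.015],
    [[0,0,0],[0,0,0.004],0.015],
    [[0,0,0],[0,0,0],0.015]
  ]
}}

```text
time: 9.07
eef_pos: [0.5845, 0.1645, 0.0784]
tcp_rot: [0.044, 0.965, -0.012, 0.258]
contact_force: [-0.6, 0.2, -2.4]
opening: 0.34
finger_force: 53.6
```

Request:
{"method": "drive_tool", "body": {
  "moves": [
    [[0,0,0],[0,0,0.0015],0.015],
    [[0,0,0],[0,0,0],0.015]
  ]
}}

```text
time: 9.32
eef_pos: [0.5851, 0.1645, 0.0775]
tcp_rot: [0.044, 0.965, -0.012, 0.259]
contact_force: [-2.9, -0.8, -0.9]
opening: 0.341
finger_force: 53.7
```

```bash
python3 -c "
from plan import *
err()"
```

```text
lamp in socket mm [ -0.2  -0.  -17.2] rotvec to aligned deg [0.1 0.  0.1] F(socket) [-3.  -1.   0.6] Tq [ 0.11  0.78 -0.05] grip 54 0.341 t 9.325 q [ 0.16  0.08  2.16 -0.32  0.41 -1.06]
```

Request:
{"method": "drive_tool", "body": {
  "moves": [
    [[0,0,0],[0,0,0.001],0.015],
    [[0,0,0],[0,0,0.0005],0.015],
    [[0,0,0],[0,0,0],0.015]
  ]
}}

```text
time: 9.7
eef_pos: [0.5852, 0.1645, 0.0774]
tcp_rot: [0.044, 0.965, -0.012, 0.258]
contact_force: [-14.2, -1.3, 11.5]
opening: 0.341
finger_force: 55.5
```

```bash
python3 -c "
from plan import *
err()"
```

```text
lamp in socket mm [ -0.1  -0.1 -17.3] rotvec to aligned deg [-0.  -0.   0.1] F(socket) [-6.4 -2.6 17. ] Tq [-0.01  1.54  0.05] grip 56 0.341 t 9.7 q [ 0.16  0.08  2.15 -0.32  0.41 -1.05]
```

Home: the lamp stops at 17.3 mm with 17 N on the flange. I ease off slightly and turn clockwise, which is + about tool z.

Request:
{"method": "drive_tool", "body": {
  "moves": [
    [[0,0,0.06],[0,0,-0.0006],0.015],
    [[0,0,0.12],[0,0,0],0.015],
    [[0,0,0.12],[0,0,0],0.015],
    [[0,0,0.12],[0,0,0],0.015],
    [[0,0,0],[0,0,0],0.015]
  ]
}}

```text
time: 10.32
eef_pos: [0.5858, 0.1654, 0.0777]
tcp_rot: [0.244, 0.934, 0.043, 0.256]
contact_force: [-7.8, 1.9, 3.7]
opening: 0.342
finger_force: 54.4
```

```bash
python3 -c "
from plan import *
err()"
```

```text
lamp in socket mm [  0.3   1.2 -17.3] rotvec to aligned deg [  0.2   0.1 -24. ] F(socket) [-5.   1.2  7.2] Tq [ 0.56  1.11 -0.1 ] grip 54 0.342 t 10.325 q [ 0.16  0.08  2.15 -0.32  0.41 -0.63]
```

Request:
{"method": "drive_tool", "body": {
  "moves": [
    [[0,0,0.13],[-0.0003,-0.0007,0],0.015],
    [[0,0,0.13],[0,0,0],0.015],
    [[0,0,0.13],[0,0,0],0.015],
    [[0,0,0.13],[0,0,0],0.015],
    [[0,0,0.13],[0,0,0],0.015]
  ]
}}

```text
time: 10.95
eef_pos: [0.5871, 0.1649, 0.0784]
tcp_rot: [0.53, 0.806, 0.125, 0.23]
contact_force: [-1.7, 3.3, -0.4]
opening: 0.34
finger_force: 53.8
```

```bash
python3 -c "
from plan import *
err()"
```

```text
lamp in socket mm [  1.8   1.4 -17.4] rotvec to aligned deg [  0.4   0.1 -61.4] F(socket) [-1.9  3.1  0.7] Tq [0.55 0.51 0.06] grip 54 0.34 t 10.95 q [ 0.16  0.08  2.15 -0.32  0.41  0.02]
```

Request:
{"method": "drive_tool", "body": {
  "moves": [
    [[0,0,0.07],[-0.0004,-0.0012,0.0003],0.015],
    [[0,0,0.06],[0,0,0],0.015],
    [[0,0,0.03],[0,0,0],0.015],
    [[0,0,0],[0,0,0],0.015]
  ]
}}

```text
time: 11.45
eef_pos: [0.5855, 0.164, 0.0776]
tcp_rot: [0.59, 0.764, 0.141, 0.219]
contact_force: [-7.9, 3.9, 5.2]
opening: 0.342
finger_force: 55.0
```

```bash
python3 -c "
from plan import *
err()"
```

```text
lamp in socket mm [  0.1   0.4 -17.4] rotvec to aligned deg [  0.2   0.1 -70.1] F(socket) [-4.5  3.1  8.6] Tq [0.64 0.97 0.57] grip 55 0.342 t 11.45 q [ 0.16  0.08  2.16 -0.32  0.41  0.17]
```

The axial torque has started to rise at 70°, so I press a little further to confirm the stop.

Request:
{"method": "drive_tool", "body": {
  "moves": [
    [[0,0,0.03],[0,0,0],0.015],
    [[0,0,0.02],[0,0,0],0.015],
    [[0,0,0],[0,0,0],0.015]
  ]
}}

```text
time: 11.82
eef_pos: [0.5854, 0.1638, 0.0774]
tcp_rot: [0.607, 0.751, 0.145, 0.216]
contact_force: [-7.1, 4.7, 4.3]
opening: 0.345
finger_force: 58.7
```

```bash
python3 -c "
from plan import *
err()"
```

```text
lamp in socket mm [ -0.1   0.1 -17.5] rotvec to aligned deg [  0.2   0.1 -72.7] F(socket) [-4.3  4.   7.5] Tq [0.43 1.   1.28] grip 59 0.345 t 11.825 q [ 0.16  0.08  2.16 -0.32  0.41  0.22]
```

The stop is confirmed at 1.3 N·m. I relieve the twist, let go and back off along the axis.

Request:
{"method": "drive_tool", "body": {
  "moves": [
    [[0,0,-0.025],[0,0,0],0.015],
    [[0,0,0],[0,0,0],0.05],
    [[0,0,0],[0,0,0],0.065],
    [[0,0,0],[0,0,0],0.065],
    [[0,0,0],[0,0,0],0.065]
  ]
}}

```text
time: 12.45
eef_pos: [0.5855, 0.1628, 0.0765]
tcp_rot: [0.602, 0.755, 0.143, 0.217]
contact_force: [-1.0, -0.9, 0.3]
opening: 0.76
finger_force: 0.0
```

Request:
{"method": "drive_tool", "body": {
  "moves": [
    [[0,0,0],[0,0,-0.01],0.065],
    [[0,0,0],[0,0,-0.03],0.065],
    [[0,0,0],[0,0,-0.05],0.065],
    [[0,0,0],[0,0,-0.05],0.065],
    [[0,0,0],[0,0,0],0.065]
  ]
}}

```text
time: 13.08
eef_pos: [0.5167, 0.1702, 0.2036]
tcp_rot: [0.601, 0.755, 0.147, 0.22]
contact_force: [-0.2, -0.5, 0.5]
opening: 0.759
finger_force: 0.0
```

```bash
python3 - <<'E'
from plan import *
err();w=shot('wrist','w9');a=shot('side','d9')
cv2.imwrite('pics/c9.png',np.hstack([w['image'][:,100:540,::-1],cv2.resize(a['image'][100:190,280:360,::-1],(355,400),interpolation=cv2.INTER_CUBIC)]))
E
```

```text
lamp in socket mm [  3.5   0.3 126.3] rotvec to aligned deg [  0.6   0.4 -71.8] F(socket) [ 0.1 -0.5  0.5] Tq [-0.01  0.21  0.03] grip 0 0.759 t 13.075 q [ 0.2  -0.26  2.22 -0.23  0.69  0.12]
```

View pics/c9.png

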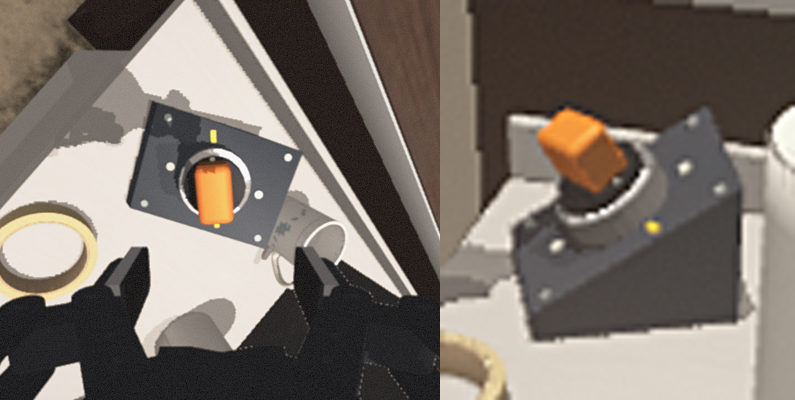

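The wrist crop shows the released lamp seated in the ring. Its lens lies in line with the yellow stop bars at (213,135) and (217,225), and the gripper is clear. I hand the job in.

```bash
python3 -c "
from plant import ctrl
print(ctrl.sign_off())"
```

```text
the job is handed in; nothing more can be done
None
```

The orange lamp is fully home in its socket, turned clockwise to the stop and released with nothing else touched; I handed the job in at about 13 s and have not seen the verdict.

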